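Secure the lock box with its C-hook pin

TASK

Lock the blue box: fold the steel hasp strap on its lid down flat over the staple, then take the orange-handled C-hook pin from the desk and swing its curved end through the staple's eye along its curve, from the robot's right to its left, until the black ball is up against the staple. Let go with the pin standing on its foot on the lid, and leave the other things on the desk where they are.

Things in the scene. Friction and masses are not known exactly. Their poses are not given: they have to be found in the camera images.
- lockbox: Blue steel lock box, fixed, 170 (x) x 200 (y) x 60 mm (z); yaw varies. Origin under its centre; x points away from the robot, y to the robot's left. Its flat top is 60 mm above the origin. A steel staple (closed arch of 5 mm wire, outer top 33 mm above the box's top) stands at box x = 5, y = 0 mm, its two legs 21 mm apart (centres) along box x.
- eye (a point): Middle of the staple's eye, 15 mm above the box's top, at box x = 5, y = 0 mm; axes as the box. The eye is passed along y. Its opening is 16 mm wide in x and runs in height from the closed strap (3 mm above the box's top) to 28 mm above the top.
- hasp (a joint): Angle (rad) of the steel hasp strap, 92 x 32 x 3 mm, about its hinge along box y at box x = 50 mm, 61.6 mm above the box's origin. 0: flat on the top (stop), reaching toward the robot (box -x) over the staple; 1.57: upright. Starts part way up and stays where left (friction 0.07 N m, about 1 N at the free end). The face to push looks up and away from the robot.
- hasp_pad (a point): Where to push: spot on the strap's outer (upper) face, 80 mm from the hinge, 12 mm from the free end, on the centre line. Axes as the strap. Closed, the strap's solid end covers 64 to 92 mm from the hinge; the staple ends 58 mm from the hinge.
- hook: Pin (90 g) standing on its foot, 34 (x) x 40 (y) x 5 mm; origin under its centre. Orange grip tab 14 mm thick (x), 30 long (y), top at z = 48 mm; pinch across x from above. 6 mm steel wire at z = 14 mm runs along +y to y = 50 mm, then bends level in a 165 degree arc, radius 35 mm, anticlockwise from above, to the tip. Black 19 mm ball, too wide for the eye, 20 degrees along the arc.
- hook_tip (a point): Centre of the wire's rounded tip, the free end of the arc: hook x = -68.8, y = 59.1, z = 14 mm. Axes as the hook.
- hook_seat (a point): Point on the wire's centre line, 35 degrees along the arc (9 mm past the ball's centre toward the tip): hook x = -6.3, y = 70.1, z = 14 mm. It lies in the eye when the pin is home.
- hook_center (a point): Centre of the arc: hook x = -35, y = 50, z = 14 mm. For threading, turn the hook anticlockwise (seen from above) about this point held 35 mm to the robot's side (box -x) of the eye.
- mug: Green mug, 86 mm wide (116 with handle), 94 mm tall; origin under it. Bystander.
- toy_car: White toy police car, 34 x 77 x 28 mm; origin under its centre. Bystander.
- usb_hub: Black USB hub, 34 x 92 x 14 mm; origin under its centre. Bystander.
- tape: Roll of tan tape lying flat, 104 mm across, 25 mm high; origin under its centre. Bystander.
- earbuds: White earbud case, 47 x 60 x 24 mm; origin under its centre. Bystander.
- rubber_eraser: Blue and white eraser, 19 x 46 x 12 mm; origin under its centre. Bystander.
Mind the look-alikes: they are no part of the job. What is shaped like the hook but yellow is not meant.

How it is judged (in metres and radians):
On the way:
1. the hasp strap is folded flat while the pin is still off the staple (value of joint hasp below 0.08 rad and distance between each of hook_tip, hook_seat and eye above 0.03 m), for 0.2 s.
At the end, for the whole second after the job is handed in: The strap lies flat (under 0.08 rad); the pin goes through the eye with its seat point within 12 mm of the eye's middle and its tip at least 15 mm out on the box's +y side; the pin stands upright (within 0.15 rad) on the box's top (its underside -5 to +6 mm from it), at rest (value of joint hasp below 0.08 rad and distance between hook_seat and eye below 0.012 m and y of hook_tip in the frame of eye above 0.015 m and angle between hook's own z axis and vertical below 0.15 rad and z of hook in the frame of lockbox between 0.055 and 0.066 m and linear speed of hook below 0.02 m/s); the robot touches nothing.
It fails at once if a bystander (mug, toy car, USB hub, tape roll, earbud case or eraser) is pushed more than 40 mm away (distance of any of mug, toy_car, usb_hub, tape, earbuds, rubber_eraser from where it was at the start of the episode above 0.04 m).
It also fails if it takes over 67 s, if anything falls off the work surface, if the arm or the gripper's body presses on something with over 40 N, if the wrist force passes 120 N, or if a joint passes its speed limit or range.

ROBOT

A 7-joint arm with a two-finger parallel gripper is mounted at the origin on a cart in front of the work surface, level with it; the furniture and walls round the work are solid. World frame = base frame: x ahead of the robot, y to its left, z up, the work surface at z = 0. Lengths are in m, angles in degrees, forces in N, time in s.
With the tool pointing down it reaches from about 0.425 to 0.875 m from the base axis. Payload 4.7 kg.
Tool frame: the origin (TCP) lies at the very end of the fingers, on their centre line; the grasp point (between the pads) lies 19 mm behind it; z points along the fingers, y is the line along which they close (so a half turn about z gives the same grasp; the last joint's range is limited). The gripper opens to 87 mm and grips with 3 to 60 N. Pads are 19 mm wide; open, the fingers measure 117 mm over their backs; the gripper's body (75 mm by 190 mm) begins 51 mm behind the grasp point.
Start: joints at [70.136, 18.392, -4.016, 83.108, 1.295, 78.541, -3.26], TCP at [0.229, -0.608, 0.223] pointing down, gripper open.
Joint ranges: [-163.93, 163.93], [-17.29, 119.83], [-79.2, 71.16], [3.27, 140.29], [-89.18, 269.18], [5.43, 117.66], [-154.24, 154.24]. Speed limits (degrees/s): [147.25, 147.25, 180, 180, 180, 180, 180].

INTERFACE

Orientations are given as [roll, pitch, yaw] about the fixed x, y, z axes, in that order (R = Rz(yaw) Ry(pitch) Rx(roll)).
In Python, from cell import telemetry, cams, env gives the robot as it stands.
- The arm moves only by the tool arm_command, never from a script. Its argument "series" is text: rows parted by semicolons, each of 5 numbers parted by spaces: the shift along the tool's x, y, z in mm, then the turn about the tool's z in rad, then the closure in counts, from 0 (fully open) to 255 (shut). A call has 1 to 20 rows; each row shifts and turns the commanded pose from where the row before left it, along the tool's axes as they then stand; what a row does not reach is not made up. A row lasts 1/12 s, in which the tool goes at most 41.7 mm and 7.16 degrees, less where a joint would pass 70% of its speed; a pose out of reach is approached as far as the arm can. A call is refused whole if a number of a shift passes 41.7 or a number of a turn 0.125, either way. A call with a gripper value outside its range is refused whole. The fingers move at their own pace and stop on an object; "squeeze" is the grip in N (left out, the last holds). Time passes only in rows, so rows that do not move let the fingers close. It gives the time, the measured TCP pose, the force, the opening and the grip force at its end, in the units of the state.
- telemetry.get_obs(): the state, without advancing time (a new reading comes with each control period).
- cams.read_camera(name): name is "scene" or "side" or "wrist"; returns the picture (480x640x3 uint8, blue, green, red); there is no depth.
- cams.calibration(name): a dict with "K" (3x3 intrinsics, pixels), "origin" and "rotation" of the camera in the world; the wrist camera has in their place "hand_eye" (4x4, takes a point from camera to tool coordinates, whose origin is the TCP and whose axes are the flange's). Camera axes: x right, y down, z forward; pixel columns grow to the right and rows downward; lengths in m; the calibration is good to about 2 mm. A picture is of the moment at which its call begins: read the wrist's pose just before it. calibration takes no time and is no camera call.
- env.sign_off(): hands the job in; it is judged then, once.
The state is a dict: "time_s": time; "qpos": joint angles; "joint_velocities": joint speeds; "effort": joint torques, N m; "tool_pos": TCP position; "tool_rot": TCP orientation; "force": force on the tool from outside, world axes, zero at the start; "wrist_torque": the same for the moment, N m; "grip_width": finger opening in m; "grasp_force": force on a finger pad.
Only numpy, scipy, OpenCV 4.12 (cv2) and the standard library are available. Lean on these libraries where they do the work, as an engineer would, in place of code of your own. Each camera call takes 0.05 s, during which the arm holds its last target. There are 200 camera calls.

## Working session

There is one attempt and no reset: what is moved stays moved. The work goes in short steps, Python scripts to look and compute and a tool call to move; the robot and the scene stay as the last step left them, time stands still between calls to the robot, and variables do not carry over. Pictures are saved under pics/ and viewed, at most 10 in all, crops included, and the job is handed in when it is done.

Besides the shell and the picture viewer there is one more tool, called as a command line: name --argument value ..., lists and objects as JSON in quotes. arm_command: Moves the arm, as the interface text tells. Its arguments: {"type":"object","properties":{"series":{"type":"string"},"squeeze":{"type":"number"}},"required":["series"]}

```bash
ls; mkdir -p pics; python3 - <<'E'
from cell import telemetry,cams,env
import cv2,numpy as np
o=telemetry.get_obs();print(o)
for n in("scene","side"):
    im=cams.read_camera(n);cv2.imwrite(f"pics/{n}0.png",im);print(n,cams.calibration(n))
print(cams.calibration("wrist"))
E
```

```text
pics
{'time_s': 0.0, 'qpos': array([70.13603872, 18.4386269 , -4.01599268, 83.17331323,  1.29602383,
       78.54196491, -3.26070255]), 'joint_velocities': array([-0.02315356,  0.01235686, -0.02848305,  0.13110712, -0.04219416,
        0.00327585, -0.02093387]), 'effort': array([-5.16740620e-04, -4.91288245e+01, -4.03890945e-01, -3.12530172e+01,
       -6.39386172e-02,  4.36903350e-02,  1.60134718e-04]), 'tool_pos': array([ 0.22921678, -0.60765677,  0.22148042]), 'tool_rot': array([-1.79891397e+02,  6.61013757e-03,  2.06736214e+01]), 'force': array([-0.00545645, -0.7579667 ,  0.27488379]), 'wrist_torque': array([ 0.01993375,  0.02624211, -0.01113709]), 'grasp_force': 0.0, 'grip_width': 0.08735396533271517}
scene {'K': array([[513.51144628,   0.        , 324.08624167],
       [  0.        , 513.51144628, 249.50134479],
       [  0.        ,   0.        ,   1.        ]]), 'origin': array([-0.28796996,  0.21760218,  0.84621195]), 'rotation': array([-131.83890262,    0.29226729, -104.08386626])}
side {'K': array([[533.9471614 ,   0.        , 316.18306538],
       [  0.        , 533.9471614 , 240.83277417],
       [  0.        ,   0.        ,   1.        ]]), 'origin': array([ 0.43575285, -1.09629014,  1.10821464]), 'rotation': array([-132.81435197,    0.47729968,   -5.11798984])}
{'K': array([[351.65213083,   0.        , 323.59594794],
       [  0.        , 351.65213083, 248.33110537],
       [  0.        ,   0.        ,   1.        ]]), 'hand_eye': array([[-1.24484544e-03, -9.70650903e-01, -2.40489655e-01,
         6.60164704e-02],
       [ 9.99999198e-01, -1.26428363e-03, -7.34600639e-05,
         3.87857132e-04],
       [-2.32743057e-04, -2.40489553e-01,  9.70651699e-01,
        -1.61301442e-01],
       [ 0.00000000e+00,  0.00000000e+00,  0.00000000e+00,
         1.00000000e+00]])}
```

View pics/scene0.png

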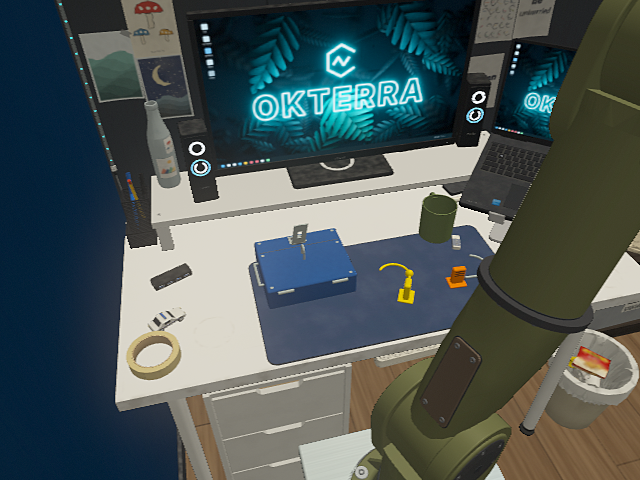

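View pics/side0.png

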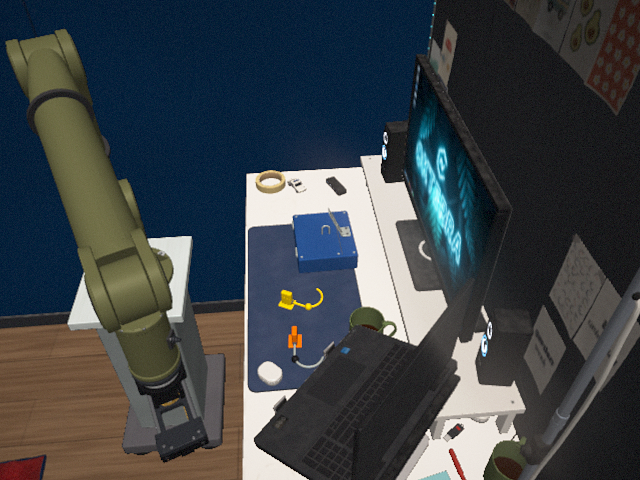

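The scene view shows the box at (305,265) with its strap up at (299,235). The orange hook is at (457,277), the yellow look-alike at (407,285), and the mug at (438,217). The side view shows the box at (325,240), the orange hook at (294,338), the earbuds at (270,372), and the mug and laptop near the hook's arc. I'll take enlarged crops and make a rough triangulation next.

```bash
cat > h.py <<'E'
import numpy as np,cv2
from scipy.spatial.transform import Rotation as R
from cell import telemetry,cams,env
def pose(n,o=None):
    c=cams.calibration(n)
    if n!="wrist": return c["K"],R.from_euler("xyz",c["rotation"],degrees=True).as_matrix(),c["origin"]
    T=np.eye(4);T[:3,:3]=R.from_euler("xyz",o["tool_rot"],degrees=True).as_matrix();T[:3,3]=o["tool_pos"]
    T=T@c["hand_eye"];return c["K"],T[:3,:3],T[:3,3]
def ray(P,uv):
    K,Rm,t=P;d=Rm@np.linalg.inv(K)@np.array([*uv,1.]);return t,d/np.linalg.norm(d)
def onz(P,uv,z): t,d=ray(P,uv);return t+d*(z-t[2])/d[2]
def tri(*obs):
    A=0;b=0;rs=[ray(P,uv) for P,uv in obs]
    for t,d in rs: M=np.eye(3)-np.outer(d,d);A=A+M;b=b+M@t
    x=np.linalg.solve(A,b);return x,[np.linalg.norm((np.eye(3)-np.outer(d,d))@(x-t)) for t,d in rs]
def proj(P,X):
    K,Rm,t=P;p=K@(Rm.T@(np.asarray(X)-t));return p[:2]/p[2]
E
python3 - <<'E'
from h import *
S=cv2.imread("pics/scene0.png");D=cv2.imread("pics/side0.png")
c=lambda im,x,y,w,h:cv2.resize(im[y:y+h,x:x+w],(400,300),interpolation=cv2.INTER_CUBIC)
cv2.imwrite("pics/c.png",np.vstack([np.hstack([c(S,250,215,112,84),c(S,420,225,100,75)]),np.hstack([c(D,280,200,100,75),c(D,250,315,100,75)])]))
Ps,Pd=pose("scene"),pose("side")
def cen(im,lo,hi):
    m=cv2.inRange(cv2.cvtColor(im,cv2.COLOR_BGR2HSV),lo,hi);n,l,s,ce=cv2.connectedComponentsWithStats(m);return [(s[i],ce[i].round(1)) for i in range(1,n) if s[i][4]>30]
for im in(S,D): print(cen(im,(5,200,150),(14,255,255)))
print(tri((Ps,(457,277)),(Pd,(294,340))))
print(onz(Ps,(438,238),0.0),onz(Pd,(368,330),.09),onz(Pd,(270,380),0.02))
E
```

```text
[]
[(array([289, 326,   9,  22,  66], dtype=int32), array([294.4, 336.6]))]
(array([ 0.44546821, -0.27689974,  0.01361995]), [np.float64(0.0020882733173375463), np.float64(0.0020882733173375207)])
[ 0.60041903 -0.29790571  0.        ] [ 0.62003363 -0.32330653  0.09      ] [ 0.38105332 -0.39267394  0.02      ]
```

View pics/c.png

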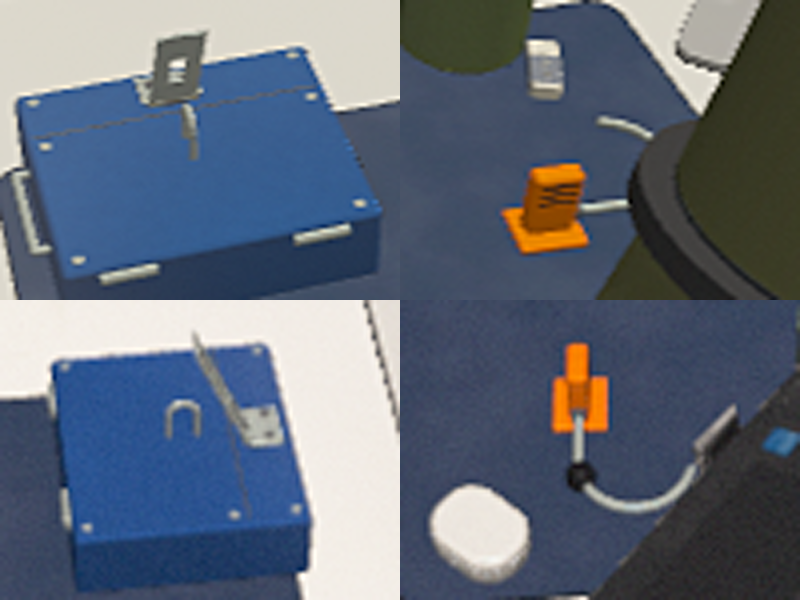

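The crops show the strap leaning up from its hinge, with the staple at side pixel ≈(325,229). The orange pin has its wire heading right, with the ball at side pixel (294,358) and the arc curving away from the robot. I'll raise the arm and take wrist views over the hook and the box.

arm_command --series "0 0 -40 0 0;0 0 -40 0 0;0 0 -40 0 0;0 0 -40 0 0;27 -19 0 0 0;27 -19 0 0 0;27 -19 0 0 0;27 -19 0 0 0;27 -19 0 0 0;27 -19 0 0 0;27 -19 0 0 0;27 -19 0 0 0;27 -19 0 0 0;27 -19 0 0 0;0 0 0 0 0;0 0 0 0 0;0 0 0 0 0"

```text
time_s: 1.52
tool_pos: [0.4145, -0.3355, 0.3822]
tool_rot: [-180.0, 0.1, 20.7]
force: [-0.0, -1.1, 0.6]
grip_width: 0.0868
grasp_force: 0.0
```

```bash
cat > snap.py <<'E'
from h import *
import sys,pickle
n=sys.argv[1];o=telemetry.get_obs();im=cams.read_camera("wrist");cv2.imwrite(f"pics/{n}.png",im)
pickle.dump(o,open(f"pics/{n}.pkl","wb"));print(o["time_s"],o["tool_pos"].round(4),o["tool_rot"].round(2),o["qpos"].round(1))
E
python3 snap.py w1
```

```text
1.5167 [ 0.4145 -0.3355  0.3822] [-1.800e+02  6.000e-02  2.066e+01] [ 51.8   3.2 -16.5  83.1   1.   93.9 -34. ]
```

arm_command --series "0 -40 0 0 255;0 -40 0 0 255;0 -40 0 0 255;0 -40 0 0 255;0 -40 0 0 255;0 -40 0 0 255;0 -40 0 0 255;0 -40 0 0 255;0 0 0 0 255;0 0 0 0 255;0 0 0 0 255"

```text
time_s: 2.48
tool_pos: [0.3471, -0.0524, 0.3762]
tool_rot: [-178.1, 2.8, 20.7]
force: [-0.5, 0.3, -0.3]
grip_width: 0.0218
grasp_force: 0.0
```

```bash
python3 snap.py w2
```

```text
2.4833 [ 0.3471 -0.0524  0.3762] [-178.13    2.76   20.7 ] [ 21.9 -17.2 -12.7 101.5  -4.   98.6 -59.9]
```

```bash
python3 - <<'E'
import cv2,numpy as np
cv2.imwrite("pics/v.png",np.vstack([cv2.imread("pics/w1.png")[100:400],cv2.imread("pics/w2.png")[100:400]]))
E
```

```text
(no output)
```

View pics/v.png

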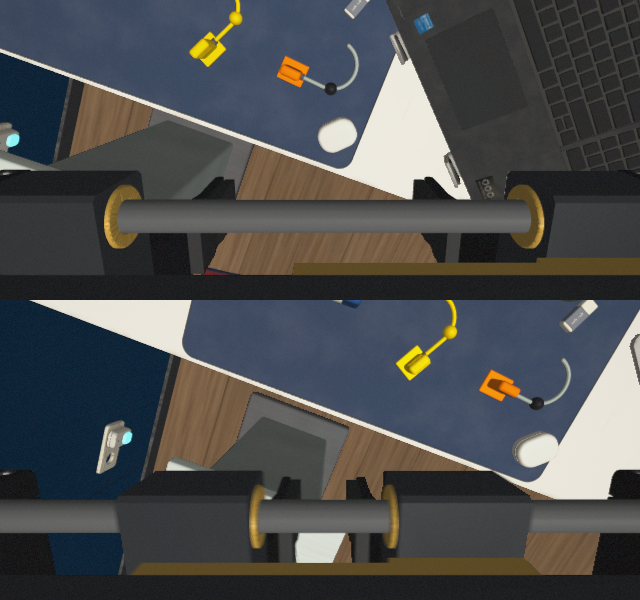

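The upper view, w1, shows the orange grip at (293,172), the ball at (331,189) and the tip at (350,146). In the lower view, w2, the same points are at (497,186), (537,204) and (565,161). Next I'll look at the box and localize the hook from these two views.

arm_command --series "23 -11 0 0 255;23 -11 0 0 255;23 -11 0 0 255;23 -11 0 0 255;23 -11 0 0 255;23 -11 0 0 255;23 -11 0 0 255;23 -11 0 0 255;0 0 0 0 255;0 0 0 0 255;0 0 0 0 255"

```text
time_s: 3.45
tool_pos: [0.4882, 0.0929, 0.37]
tool_rot: [-178.1, 2.8, 20.5]
force: [-0.6, -1.2, 0.5]
grip_width: 0.0006
grasp_force: 0.0
```

```bash
python3 snap.py w3; python3 - <<'E'
from h import *
import pickle
from scipy.optimize import least_squares
L=lambda n:(cv2.imread(f"pics/{n}.png"),pose("wrist",pickle.load(open(f"pics/{n}.pkl","rb"))))
obs=[]
for n,b,t in(("w1",(331,189),(350,146)),("w2",(537,204),(565,161))):
    im,P=L(n);x,y=b
    p=im[y-12:y+12,x-12:x+12];m=(p.max(2)<45).astype(np.uint8);k,l,s,c=cv2.connectedComponentsWithStats(m)
    i=1+np.argmax(s[1:,4]);b=c[i]+[x-12,y-12]
    h=cv2.inRange(cv2.cvtColor(im,cv2.COLOR_BGR2HSV),(4,180,90),(17,255,255));k,l,s,c=cv2.connectedComponentsWithStats(h);i=1+np.argmax(s[1:,4])
    print(n,b,s[i],c[i]);obs.append((P,b,t))
for i in(1,2): print(tri(*[(o[0],o[i]) for o in obs]))
bl=np.array([-2.1,62.0,14])/1e3;tp=np.array([-68.8,59.1,14])/1e3
def f(p):
    Rm=R.from_euler("z",p[2]).as_matrix();r=[]
    for P,b,t in obs:
        for l,m in((bl,b),(tp,t)): r+=list(proj(P,Rm@l+[p[0],p[1],0])-m)
    return r
s=least_squares(f,[.45,-.26,3.1]);print(s.x[:2],np.degrees(s.x[2]),np.round(s.fun,1))
E
```

```text
3.45 [0.4882 0.0929 0.37  ] [-178.12    2.81   20.46] [ 13.9   1.4 -27.1  86.4  -0.9  95.4 -82.8]
w1 [330.13333333 188.22222222] [277 156  32  31 561] [291.8573975  171.09090909]
w2 [536.20952381 202.92380952] [479 170  41  31 526] [499.99619772 185.85741445]
(array([ 0.44283864, -0.33567786,  0.01401688]), [np.float64(0.00021341882861254004), np.float64(0.0002134188286125861)])
(array([ 0.50885422, -0.34104005,  0.01652995]), [np.float64(0.0005888618032567074), np.float64(0.0005888618032567258)])
[ 0.44905573 -0.27395441] 172.2291797583219 [-0.   0.2  0.4  0.4  0.  -0.1 -0.3 -0.6]
```

View pics/w3.png

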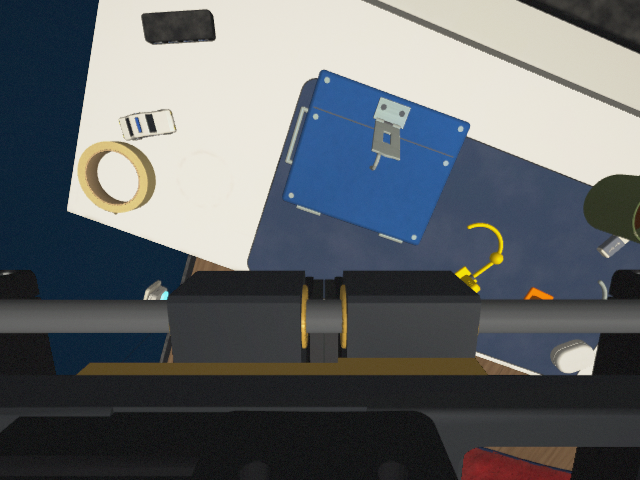

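The box sits at roughly rows 70–245 and columns 285–470, with the strap end at (386,150) and the staple at (376,160). I can now fit the box pose, and check the small tilt that the tool picked up at the reach limit.

```bash
python3 - <<'E'
from h import *
import pickle
from scipy.optimize import least_squares
o=pickle.load(open("pics/w3.pkl","rb"));P=pose("wrist",o);im=cv2.imread("pics/w3.png")
print("toolz",R.from_euler("xyz",o["tool_rot"],degrees=True).as_matrix()[:,2].round(4))
m=cv2.inRange(cv2.cvtColor(im,cv2.COLOR_BGR2HSV),(100,150,90),(118,255,255))
k,l,s,c=cv2.connectedComponentsWithStats(m);i=1+np.argmax(s[1:,4]);m=(l==i).astype(np.uint8)
h=cv2.convexHull(np.argwhere(m)[:,::-1].astype(np.int32));pts=np.array([onz(P,q,.06)[:2] for q in h[:,0]])
r=cv2.minAreaRect((pts*1000).astype(np.float32));print("box",r,s[i])
# screw corners: white dots in side/wrist, rough hasp
def f(p,uvs):pass
Ps,Pd=pose("scene"),pose("side")
W=P
for nm,a,b,d in (("straptip",(373,152),None,(328.5,284-75)),):pass
# strap end mid: scene crop (180,38)->(250+180*.28,215+38*.28); side crop (195,335)->(280+195/4,200+35/4)
se=tri((Ps,(250+181*.28,215+38*.28)),(Pd,(280+195/4,200+36/4)),(P,(386,157)));print("strap end",se)
st=tri((Ps,(250+185*.28,215+106*.28)),(Pd,(280+183/4,200+103/4)),(P,(376,166)));print("staple top",st)
E
```

```text
toolz [-0.0574  0.0135 -0.9983]
box ((552.5650634765625, 60.19612121582031), (166.90570068359375, 196.7162628173828), 1.5952378511428833) [  282    70   188   175 18132]
strap end (array([0.56434612, 0.06073291, 0.14693855]), [np.float64(0.0042232089861291644), np.float64(0.004602785913641146), np.float64(0.001781545440408206)])
staple top (array([0.55522466, 0.05902885, 0.09297416]), [np.float64(0.002124652134776742), np.float64(0.003426281726259404), np.float64(0.004139976222166937)])
```

The box is at (0.5526, 0.0602) with yaw ≈1.6°, and the strap is up about 66°. The tool has a 3.4° inward tilt, picked up at the inner limit. I'll try to remove it against the upper or outer limit, in free space.

arm_command --series "-10 28 0 0 255;-10 28 0 0 255;-10 28 0 0 255;-10 28 0 0 255;-10 28 0 0 255;-10 28 0 0 255;0 0 -40 0 255;0 0 -40 0 255;0 0 -40 0 255;0 0 -40 0 255;0 0 -40 0 255;0 0 -40 0 255;0 0 0 0 255;0 0 0 0 255"

```text
time_s: 4.67
tool_pos: [0.5018, -0.0864, 0.5545]
tool_rot: [-178.4, 2.1, 20.6]
force: [0.8, 0.7, -0.3]
grip_width: 0.0005
grasp_force: 0.0
```

```bash
cat > st.py <<'E'
from h import *
o=telemetry.get_obs();print(o["time_s"],o["tool_pos"].round(4),o["tool_rot"].round(2),o["qpos"].round(1),"z",R.from_euler("xyz",o["tool_rot"],degrees=True).as_matrix()[:,2].round(4),o["grip_width"],o["force"].round(1))
E
python3 st.py
```

```text
4.6667 [ 0.5018 -0.0864  0.5545] [-178.36    2.12   20.61] [  4.8   6.9   2.7  59.   -0.9 116.7 -62.2] z [-0.0447  0.0137 -0.9989] 0.0005328492347914176 [ 0.8  0.7 -0.3]
```

arm_command --series "8 0 -10 0 255;8 0 -10 0 255;8 0 -10 0 255;8 0 -10 0 255;8 0 -10 0 255;0 0 0 0 255"

```text
time_s: 5.17
tool_pos: [0.538, -0.0713, 0.5735]
tool_rot: [-179.2, 0.3, 20.7]
force: [0.7, -0.1, 0.1]
grip_width: 0.0007
grasp_force: 0.0
```

```bash
python3 st.py
```

```text
5.1667 [ 0.538  -0.0713  0.5735] [-179.25    0.28   20.7 ] [ -6.6  10.9  15.7  52.5  -3.9 117.6 -62.2] z [-0.0091  0.0106 -0.9999] 0.000687636189000075 [ 0.7 -0.1  0.1]
```

arm_command --series "0 0 30 0.111 255;0 0 30 0.111 255;0 0 30 0.111 255;14 -22 30 0 255;14 -22 30 0 255;14 -22 30 0 255;14 -22 30 0 255;14 -22 30 0 255;14 -22 30 0 255;0 0 0 0 255;0 0 0 0 255"

```text
time_s: 6.08
tool_pos: [0.6139, 0.0664, 0.3013]
tool_rot: [-179.5, 0.9, 1.7]
force: [-0.8, -0.9, 0.9]
grip_width: 0.0005
grasp_force: 0.0
```

```bash
python3 st.py; python3 snap.py w4; python3 - <<'E'
from h import *
Ps,Pd=pose("scene"),pose("side")
print([onz(Ps,(300,195),z).round(3) for z in(.05,.1,.15)],[onz(Pd,(390,270),z).round(3) for z in(.05,.1,.15)])
im=cv2.imread("pics/w4.png");cv2.imwrite("pics/w4c.png",cv2.resize(im[:300],(800,375)))
E
```

```text
6.0833 [0.6139 0.0664 0.3013] [-179.45    0.85    1.73] [-16.8  13.6  10.5  80.5  -3.1  86.9 -94.6] z [-0.0152  0.0091 -0.9998] 0.00045999645582312946 [-0.8 -0.9  0.9]
6.0833 [0.6139 0.0664 0.3013] [-179.45    0.85    1.73] [-16.8  13.6  10.5  80.5  -3.1  86.9 -94.6]
[array([0.8  , 0.014, 0.05 ]), array([0.732, 0.027, 0.1  ]), array([0.664, 0.04 , 0.15 ])] [array([ 0.72 , -0.095,  0.05 ]), array([ 0.707, -0.143,  0.1  ]), array([ 0.693, -0.19 ,  0.15 ])]
```

View pics/w4c.png

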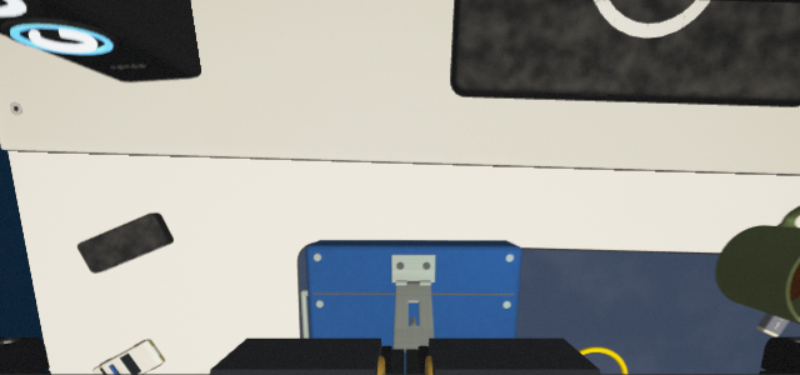

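arm_command --series "0 1 33 0 255;0 1 33 0 255;0 1 33 0 255;0 1 33 0 255;0 1 31 0 255;0 0 0 0 255;0 0 0 0 255"

```text
time_s: 6.72
tool_pos: [0.6138, 0.0598, 0.1423]
tool_rot: [-179.5, 0.5, 1.4]
force: [-0.6, -0.2, 1.0]
grip_width: 0.0006
grasp_force: 0.0
```

arm_command --series "-15 0 0 0 255;-15 0 0 0 255;-5 0 1 0 255;-5 0 2 0 255;-5 0 3 0 255;-5 0 4 0 255;-5 0 4 0 255;0 0 0 0 255;0 0 0 0 255"

```text
time_s: 7.47
tool_pos: [0.5584, 0.0601, 0.1276]
tool_rot: [-179.5, 0.6, 1.6]
force: [0.5, -0.3, -0.2]
grip_width: 0.0006
grasp_force: 0.0
```

```bash
python3 st.py
```

```text
7.4667 [0.5584 0.0601 0.1276] [-179.46    0.55    1.55] [-17.3  11.8  10.  102.7  -2.9  66.2 -94.8] z [-0.0099  0.0092 -0.9999] 0.0005724240014527043 [ 0.5 -0.3 -0.2]
```

arm_command --series "-6 0 7 0 255;-5 0 5.5 0 255;-4.5 0 5.5 0 255;-4 0 6.5 0 255;-3.5 0 6.5 0 255;-3 0 7 0 255;-2 0 7 0 255;-1 0 5 0 255;-1 0 5 0 255;-1 0 4 0 255;0 0 3 0 255;0 0 2 0 255;0 0 1 0 255;0 0 0 0 255;0 0 0 0 255"

```text
time_s: 8.72
tool_pos: [0.5276, 0.0599, 0.0636]
tool_rot: [-179.4, 0.5, 1.5]
force: [-1.2, -0.9, 1.6]
grip_width: 0.0007
grasp_force: 0.6
```

```bash
python3 st.py
```

```text
8.7167 [0.5276 0.0599 0.0636] [-179.44    0.47    1.55] [-17.5  12.2   9.5 110.4  -3.1  58.  -95. ] z [-0.0084  0.0095 -0.9999] 0.0006746925159998112 [-1.2 -0.9  1.6]
```

arm_command --series "0 0 1 0 255;0 0 1 0 255;0 0 0 0 255;0 0 0 0 255"

```text
time_s: 9.05
tool_pos: [0.5276, 0.0599, 0.0632]
tool_rot: [-179.4, 0.5, 1.5]
force: [-5.9, -1.4, 12.7]
grip_width: 0.0004
grasp_force: 6.1
```

arm_command --series "0 0 -40 0 255;0 0 -40 0 255;0 0 -40 0 255;0 0 -40 0 255;0 0 -40 0 255;0 0 -40 0 255;-8.8 33.2 0 0 0;-8.8 33.2 0 0 0;-8.8 33.2 0 0 0;-8.8 33.2 0 0 0;-8.8 33.2 0 0 0;-8.8 33.2 0 0 0;-8.8 33.2 0 0 0;-8.8 33.2 0 0 0;-8.8 33.2 0 0 0;-8.8 33.2 0 0 0"

```text
time_s: 10.38
tool_pos: [0.45, -0.2782, 0.2991]
tool_rot: [-179.5, 0.4, 1.6]
force: [0.9, -0.7, 0.8]
grip_width: 0.0594
grasp_force: 0.0
```

arm_command --series "0 0 0 -0.117 0;0 0 0 -0.117 0;0 0 0 -0.117 0;0 0 0 -0.117 0;0 0 0 -0.117 0;0 0 0 -0.117 0;0 0 0 -0.117 0;0 0 0 -0.117 0;0 0 0 -0.117 0;0 0 0 -0.117 0;0 0 0 -0.117 0;0 0 0 -0.117 0;0 0 0 0 0;0 0 0 0 0"

```text
time_s: 11.55
tool_pos: [0.4506, -0.2767, 0.2989]
tool_rot: [-179.4, -0.5, 81.8]
force: [0.3, 0.4, 0.7]
grip_width: 0.0871
grasp_force: 0.0
```

```bash
python3 st.py; python3 snap.py w5; python3 - <<'E'
from h import *
im=cv2.imread("pics/w5.png");d=cams.read_camera("side")
cv2.imwrite("pics/w5c.png",np.hstack([cv2.resize(im,(520,390)),cv2.resize(d[190:390,250:390],(273,390))]))
P=pose("wrist",telemetry.get_obs())
for l in([0,0,48],[-2.1,62,14],[-68.8,59.1,14]): print(proj(P,R.from_euler("z",172.2,degrees=True).apply(np.array(l)/1e3)+[.449,-.274,0]).round())
E
```

```text
11.55 [ 0.4506 -0.2767  0.2989] [-179.45   -0.46   81.8 ] [ 2.2  2.1 27.6 93.7 -1.2 85.1 21.7] z [-0.0084  0.0093 -0.9999] 0.08710234460421948 [0.3 0.4 0.7]
11.55 [ 0.4506 -0.2767  0.2989] [-179.45   -0.46   81.8 ] [ 2.2  2.1 27.6 93.7 -1.2 85.1 21.7]
[323. 218.]
[326. 261.]
[376. 258.]
```

View pics/w5c.png

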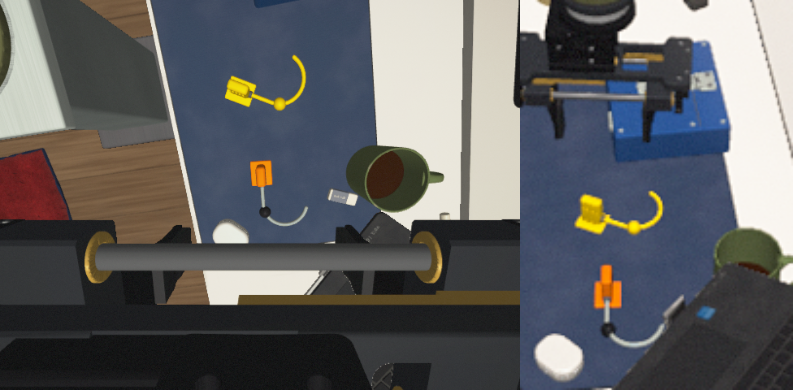

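The wrist view agrees with the predicted hook pose: ball at (265,212), grip at (261,173). The yellow look-alike, the mug and the eraser are clear of the gripper. I'll descend and grasp.

arm_command --series "0 0 40 0 0;0 0 40 0 0;0 0 40 0 0;0 0 40 0 0;0 0 40 0 0;0 0 30 0 0;0 0 25 0 0;0 0 15 0 0;0 0 10 0 0;0 0 0 0 0;0 0 0 0 0"

```text
time_s: 12.57
tool_pos: [0.4483, -0.2742, 0.0193]
tool_rot: [-179.4, -0.4, 81.9]
force: [-0.5, 0.2, 0.4]
grip_width: 0.0869
grasp_force: 0.0
```

```bash
python3 st.py
```

```text
12.5667 [ 0.4483 -0.2742  0.0193] [-179.44   -0.45   81.94] [  5.   16.2  26.7 113.2  -9.3  53.3  28.4] z [-0.0086  0.0091 -0.9999] 0.08689396583899632 [-0.5  0.2  0.4]
```

arm_command --series "0 0 0 0 255;0 0 0 0 255;0 0 0 0 255;0 0 0 0 255;0 0 0 0 255;0 0 0 0 255;0 0 0 0 255;0 0 0 0 255;0 0 0 0 255;0 0 0 0 255;0 0 0 0 255;0 0 0 0 255" --squeeze 30

```text
time_s: 13.57
tool_pos: [0.4479, -0.2739, 0.0189]
tool_rot: [-179.4, -0.5, 82.0]
force: [-0.6, 1.3, 0.8]
grip_width: 0.0148
grasp_force: 0.3
```

arm_command --series "0 0 -10 0 255;0 0 -20 0 255;0 0 -30 0 255;0 0 -40 0 255;0 0 -40 0 255;0 0 -40 0 255;0 0 0 0 255;0 0 0 0 255;0 0 0 0 255"

```text
time_s: 14.32
tool_pos: [0.4492, -0.2754, 0.1988]
tool_rot: [-179.4, -0.5, 82.0]
force: [-1.5, 0.4, -0.6]
grip_width: 0.0139
grasp_force: 30.0
```

```bash
python3 st.py;python3 snap.py w6; python3 - <<'E'
from h import *
im=cv2.imread("pics/w6.png");d=cams.read_camera("side");s=cams.read_camera("scene");cv2.imwrite("pics/side6.png",d);cv2.imwrite("pics/scene6.png",s)
cv2.imwrite("pics/c6.png",np.hstack([cv2.resize(d[190:390,250:390],(378,540)),cv2.resize(s[210:310,250:320],(378,540))]))
E
```

```text
14.3167 [ 0.4492 -0.2754  0.1988] [-179.42   -0.49   81.98] [  2.3   4.6  28.1 102.8  -2.5  73.9  23. ] z [-0.0089  0.0099 -0.9999] 0.013919491092004478 [-1.5  0.4 -0.6]
14.3167 [ 0.4492 -0.2754  0.1988] [-179.42   -0.49   81.98] [  2.3   4.6  28.1 102.8  -2.5  73.9  23. ]
```

View pics/c6.png

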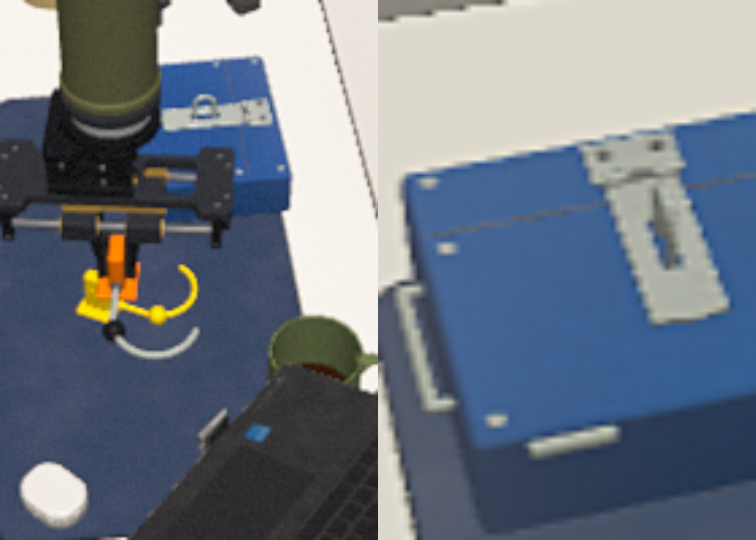

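The strap lies flat over the staple, and the hook is held and lifted. In the side view the ball is at ≈(292,312) and the tip at ≈(322,313). I'll compare these with the predictions.

```bash
python3 - <<'E'
from h import *
import pickle
Ps,Pd=pose("scene"),pose("side")
B=lambda x,y,z:R.from_euler("z",1.6,degrees=True).apply([x/1e3,y/1e3,z/1e3])+[.5526,.0602,0]
print("strap end scene",proj(Ps,B(-42,0,63)).round(1),"meas 308,268.1; side",proj(Pd,B(-42,0,63)).round(1))
print("staple top outer scene",proj(Ps,B(5,0,93)).round(1),"side",proj(Pd,B(5,0,93)).round(1))
im=cv2.imread("pics/side6.png");
o=pickle.load(open("pics/w6.pkl","rb"));T=R.from_euler("xyz",o["tool_rot"],degrees=True)
z=.1988-.0189
H=lambda l:R.from_euler("z",172.2,degrees=True).apply(np.array(l)/1e3)+[.449+.0013,-.274-.0015,z]
for n,l in(("ball",[-2.1,62,14]),("tip",[-68.8,59.1,14]),("seat",[-6.3,70.1,14])): print(n,proj(Pd,H(l)).round(1))
p=im[300:325,280:305];m=(p.max(2)<60).astype(np.uint8);k,l,s,c=cv2.connectedComponentsWithStats(m);print(s[1:],c[1:]+[280,300])
# staple legs/strap end from side image: light pixels
p=im[215:245,300:360].min(2);
print("staple rows");print(im[222:242,300:345].min(2))
E
```

```text
strap end scene [307.5 268.3] meas 308,268.1; side [309.4 234.1]
staple top outer scene [301.9 244.4] side [325.4 225. ]
ball [292.6 311.9]
tip [322.9 311.9]
seat [294.2 314.9]
[[ 8  8  8  8 41]] [[291.56097561 311.70731707]]
staple rows
[[ 52  53  49  48  47  46  58  67  41  56  47  45  49  48  45  41  49  45
   48  45  49  53  47  44  49  56  47  55  55  58  49  54  53  51  65  78
   56  58  57  61  63  65  69  65  64]
 [ 52  50  48  48  49  55  66  55  38  51  47  51  44  48  49  44  48  48
   45  49  49  50  45  52  46  49  49  47  43  54  46  53  55  57  66  77
   63  59  57  60  61  63  60  66  62]
 [ 47  48  43  54  59  67  53  48  40  40  46  39  42  45  49  47  45  42
   46  46  48  51  48  47  41  45  55  40  47  44  47  55  56  53  57  65
   72  53  58  63  60  61  63  58  63]
 [ 45  45  56  67  70  52  49  41  44  39  44  45  44  47  49  50  49  48
   45  52  45  39  54 133 211 189 175 170 107  52  51  55  58  50  57  63
   79  60  60  60  59  60  59  63  62]
 [ 59  62  65  70  58  48  46  48  40  32  47  42  42  44  46  49  48  43
   52  40  45  63 122 167 178 142 137 14
[... 2178 characters left out ...]
3 125 122 123 105  79  60
   50  46  48  42  43  43  33  38  43  40  43  45  51  45  47  50  51  47
   42  50  64  64  54  52  56  55  53]
 [ 42  19  13  25  22  17  13  21  39  48  40  34  34  39  37  43  37  44
   49  42  39  46  45  42  40  47  47  49  49  45  45  48  50  50  48  51
   51  48  58  73  51  59  52  52  58]
 [  6  17  30  23  19   9  14  33  44  43  46  46  40  45  42  38  45  44
   43  44  45  49  48  51  41  45  48  51  44  47  44  45  51  52  54  49
   49  54  60  65  53  52  54  52  50]
 [ 27  31  22  11   9  15  37  44  40  48  45  42  47  43  44  43  44  49
   45  40  49  43  43  51  46  53  45  48  41  50  48  46  46  45  47  48
   55  49  57  71  61  50  49  57  59]]
```

Box, staple and hook projections all agree to about 1 px, so I can plan the threading.

```bash
cat > plan.py <<'E'
from h import *
import sys
o=telemetry.get_obs();Rt=R.from_euler("xyz",o["tool_rot"],degrees=True).as_matrix();p=o["tool_pos"]
by=1.6;eye=R.from_euler("z",by,degrees=True).apply([.005,0,0])+[.5526,.0602,0]
C=R.from_euler("z",by,degrees=True).apply([-.030,0,0])+[.5526,.0602,0]
hy=o["tool_rot"][2]+90.2
Hr=R.from_euler("z",hy,degrees=True)
tgt=C-Hr.apply([-.035,.05,0]);tgt[2]=.0815
print("t",o["time_s"],"pos",p.round(4),"rot",o["tool_rot"].round(2),"beta",round((hy-by)%360,1),"tgt",tgt.round(4),"tool shift mm",(Rt.T@(tgt-p)*1e3).round(1),"q7",o["qpos"][6].round(1),"F",o["force"].round(1),"M",o["wrist_torque"].round(2),o["grasp_force"])
E
python3 plan.py
```

```text
t 14.4667 pos [ 0.4485 -0.2751  0.1972] rot [-179.24   -0.51   81.98] beta 170.6 tgt [0.4947 0.1137 0.0815] tool shift mm [390.4  -6.9 119.3] q7 23.0 F [-0.5 -0.5 -1.3] M [-0.07 -0.1  -0.01] 29.999805679544806
```

arm_command --series "16 0 0 0 255;32 -0.5 0 0 255;32 -0.5 0 0 255;32 -0.5 0 0 255;32 -0.5 0 0 255;32 -0.5 0 0 255;32 -0.5 0 0 255;32 -0.5 0 0 255;32 -0.5 0 0 255;32 -0.5 0 0 255;32 -0.5 0 0 255;32 -0.5 0 0 255;22 -1 0 0 255;0 0 20 0 255;0 0 30 0 255;0 0 30 0 255;0 0 10 0 255;0 0 0 0 255;0 0 0 0 255;0 0 0 0 255"

```text
time_s: 16.13
tool_pos: [0.4979, 0.1124, 0.1136]
tool_rot: [-179.5, -0.5, 82.0]
force: [-0.1, -0.5, -0.4]
grip_width: 0.0135
grasp_force: 30.0
```

```bash
python3 plan.py
```

```text
t 16.1333 pos [0.4979 0.1124 0.1136] rot [-179.55   -0.52   81.96] beta 170.6 tgt [0.4948 0.1137 0.0815] tool shift mm [ 0.6 -3.  32.2] q7 -22.3 F [-0.1 -0.5 -0.4] M [-0.   -0.11  0.04] 29.999751839786768
```

arm_command --series "0.5 -3 12 0 255;0 0 12 0 255;0 0 7 0 255;0 0 0 0 255;0 0 0 0 255"

```text
time_s: 16.55
tool_pos: [0.4942, 0.1135, 0.0821]
tool_rot: [-179.5, -0.5, 82.0]
force: [0.1, 0.6, -1.0]
grip_width: 0.0137
grasp_force: 30.0
```

```bash
python3 plan.py; python3 - <<'E'
from h import *
d=cams.read_camera("side");s=cams.read_camera("scene");cv2.imwrite("pics/side7.png",d);cv2.imwrite("pics/scene7.png",s)
cv2.imwrite("pics/c7.png",np.hstack([cv2.resize(d[205:265,280:360],(400,300),interpolation=cv2.INTER_CUBIC),cv2.resize(s[220:295,255:355],(400,300),interpolation=cv2.INTER_CUBIC)]))
Pd=pose("side");o=telemetry.get_obs();Hr=R.from_euler("z",o["tool_rot"][2]+90.2,degrees=True)
print(proj(Pd,Hr.apply([-.0688,.0591,.014])+o["tool_pos"]-[0,0,.0189]))
E
```

```text
t 16.55 pos [0.4942 0.1135 0.0821] rot [-179.49   -0.49   81.98] beta 170.6 tgt [0.4947 0.1137 0.0815] tool shift mm [0.3 0.5 0.6] q7 -22.3 F [ 0.1  0.6 -1. ] M [-0.01 -0.11  0.01] 29.999842210672796
[324.87063372 232.43672605]
```

View pics/c7.png

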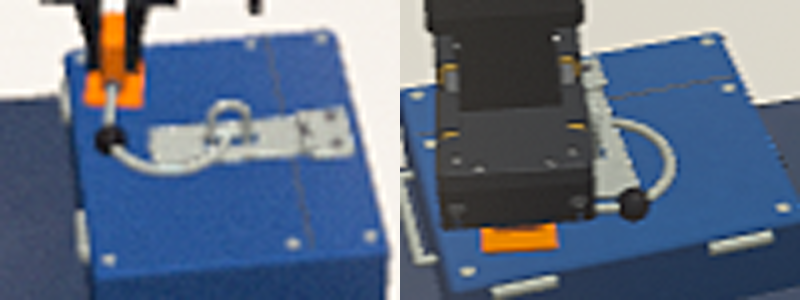

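The tip sits at side pixel ≈(324,233), just on the right of the eye and as predicted. I'll start the swing.

arm_command --series "-1.8 -2.45 0 -0.05 255;-1.8 -2.45 0 -0.05 255;-1.8 -2.45 0 -0.05 255;-1.8 -2.45 0 -0.05 255;-1.8 -2.45 0 -0.05 255;-1.8 -2.45 0 -0.05 255;-1.8 -2.45 0 -0.05 255;-1.8 -2.45 0 -0.05 255;-1.8 -2.45 0 -0.05 255;-1.8 -2.45 0 -0.05 255;-1.8 -2.45 0 -0.05 255;-1.8 -2.45 0 -0.05 255;-1.8 -2.45 0 -0.05 255;-1.8 -2.45 0 -0.05 255;0 0 0 0 255;0 0 0 0 255"

```text
time_s: 17.98
tool_pos: [0.4657, 0.0831, 0.082]
tool_rot: [-179.9, -0.7, 122.0]
force: [-0.8, 0.2, -0.2]
grip_width: 0.0137
grasp_force: 30.0
```

```bash
python3 plan.py
```

```text
t 17.9833 pos [0.4657 0.0831 0.082 ] rot [-179.95   -0.7   121.99] beta 210.6 tgt [0.4664 0.083  0.0815] tool shift mm [-0.4  0.5  0.5] q7 19.9 F [-0.8  0.2 -0.2] M [ 0.05 -0.17  0.01] 29.99971488956362
```

arm_command --series "-1.9 -2.3 0 -0.05 255;-1.9 -2.4 0 -0.05 255;-1.8 -2.45 0 -0.05 255;-1.8 -2.45 0 -0.05 255;-1.8 -2.45 0 -0.05 255;-1.8 -2.45 0 -0.05 255;-1.8 -2.45 0 -0.05 255;-1.8 -2.45 0 -0.05 255;-1.8 -2.45 0 -0.05 255;-1.8 -2.45 0 -0.05 255;-1.8 -2.45 0 -0.05 255;-1.8 -2.45 0 -0.05 255;-1.8 -2.45 0 -0.05 255;-1.8 -2.45 0 -0.05 255;-1.8 -2.45 0 -0.05 255;-1.8 -2.45 0 -0.05 255;-1.8 -2.45 0 -0.05 255;-1.8 -2.45 0 -0.05 255;0 0 0 0 255;0 0 0 0 255"

```text
time_s: 19.65
tool_pos: [0.4682, 0.0303, 0.0809]
tool_rot: [179.5, -0.5, 173.5]
force: [0.3, -0.3, -0.0]
grip_width: 0.0133
grasp_force: 30.0
```

```bash
python3 plan.py
```

```text
t 19.65 pos [0.4682 0.0303 0.0809] rot [179.51  -0.53 173.53] beta 262.1 tgt [0.4691 0.03   0.0815] tool shift mm [-0.9 -0.1 -0.6] q7 77.8 F [ 0.3 -0.3 -0. ] M [ 0.11 -0.14 -0.04] 29.99967876356095
```

arm_command --series "-2.2 -2.45 -0.3 -0.05 255;-2.2 -2.45 -0.3 -0.05 255;-1.8 -2.45 0 -0.05 255;-1.8 -2.45 0 -0.05 255;-1.8 -2.45 0 -0.05 255;-1.8 -2.45 0 -0.05 255;-1.8 -2.45 0 -0.05 255;-1.8 -2.45 0 -0.05 255;-1.8 -2.45 0 -0.05 255;-1.8 -2.45 0 -0.05 255;-1.8 -2.45 0 -0.05 255;-1.8 -2.45 0 -0.05 255;-1.8 -2.45 0 -0.05 255;-1.8 -2.45 0 -0.05 255;-1.8 -2.45 0 -0.05 255;-1.8 -2.45 0 -0.05 255;-1.8 -2.45 0 -0.05 255;-1.8 -2.45 0 -0.05 255;0 0 0 0 255;0 0 0 0 255"

```text
time_s: 21.32
tool_pos: [0.5117, -0.0005, 0.0806]
tool_rot: [179.3, 0.0, -134.9]
force: [-0.1, -0.5, -0.4]
grip_width: 0.0137
grasp_force: 30.0
```

```bash
python3 plan.py
```

```text
t 21.3167 pos [ 5.117e-01 -5.000e-04  8.060e-02] rot [ 1.7926e+02  3.0000e-02 -1.3491e+02] beta 313.7 tgt [ 0.5123 -0.0008  0.0815] tool shift mm [-0.2 -0.6 -0.9] q7 133.6 F [-0.1 -0.5 -0.4] M [ 0.11 -0.06  0.02] 29.999630847014487
```

arm_command --series "-1.9 -2.6 -0.3 -0.05 255;-1.9 -2.6 -0.3 -0.05 255;-1.8 -2.45 0 -0.05 255;-1.8 -2.45 0 -0.05 255;-1.5 -2 0 -0.04 255;0 0 0 0 255;0 0 0 0 255;0 0 0 0 255"

```text
time_s: 21.98
tool_pos: [0.5263, -0.0015, 0.081]
tool_rot: [179.3, 0.2, -121.1]
force: [-1.2, 0.1, -1.0]
grip_width: 0.0139
grasp_force: 30.0
```

```bash
python3 plan.py
```

```text
t 21.9833 pos [ 0.5263 -0.0015  0.081 ] rot [ 179.28    0.19 -121.12] beta 327.5 tgt [ 0.5269 -0.0015  0.0815] tool shift mm [-0.3 -0.5 -0.5] q7 147.5 F [-1.2  0.1 -1. ] M [ 0.15 -0.09 -0.  ] 29.999854085035622
```

arm_command --series "-1.5 -2 0 -0.04 255;0 0 0.8 0 255;0 0 0.8 0 255;0 0 0 0 255;0 0 0 0 255"

```text
time_s: 22.4
tool_pos: [0.5289, -0.0013, 0.0793]
tool_rot: [179.3, 0.2, -118.8]
force: [0.7, -0.1, -1.4]
grip_width: 0.0138
grasp_force: 30.0
```

```bash
python3 plan.py; python3 - <<'E'
from h import *
d=cams.read_camera("side");s=cams.read_camera("scene")
cv2.imwrite("pics/c8.png",np.hstack([cv2.resize(d[205:265,280:360],(400,300),interpolation=cv2.INTER_CUBIC),cv2.resize(s[220:295,255:355],(400,300),interpolation=cv2.INTER_CUBIC)]))
E
```

```text
t 22.4 pos [ 0.5289 -0.0013  0.0793] rot [ 179.29    0.23 -118.79] beta 329.8 tgt [ 0.5294 -0.0013  0.0815] tool shift mm [-0.3 -0.4 -2.2] q7 149.8 F [ 0.7 -0.1 -1.4] M [ 0.07 -0.07 -0.  ] 29.999713199213147
```

arm_command --series "0 0 0.5 0 255;0 0 0.5 0 255;0 0 0 0 255;0 0 0 0 255"

```text
time_s: 22.83
tool_pos: [0.5291, -0.0013, 0.0787]
tool_rot: [179.3, 0.2, -118.7]
force: [-1.0, -0.4, 0.9]
grip_width: 0.0139
grasp_force: 30.0
```

arm_command --series "0 0 0 0 200;0 0 0 0 190;0 0 0 0 170;0 0 0 0 140;0 0 0 0 110;0 0 0 0 110;0 0 0 0 110;0 0 0 0 110"

```text
time_s: 23.5
tool_pos: [0.5291, -0.0013, 0.0785]
tool_rot: [179.3, 0.2, -118.7]
force: [-0.6, 0.2, 0.3]
grip_width: 0.0475
grasp_force: 0.0
```

arm_command --series "0 0 -5 0 110;0 0 -10 0 110;0 0 -20 0 110;0 0 -40 0 110;0 0 -40 0 110;0 0 -40 0 110;0 0 0 0 110;0 0 0 0 110"

```text
time_s: 24.17
tool_pos: [0.5324, -0.0028, 0.2376]
tool_rot: [179.7, 0.5, -118.7]
force: [-0.8, 0.6, -1.1]
grip_width: 0.0496
grasp_force: 0.0
```

```bash
python3 st.py; python3 - <<'E'
from h import *
d=cams.read_camera("side");s=cams.read_camera("scene");w=cams.read_camera("wrist")
cv2.imwrite("pics/c9.png",np.hstack([cv2.resize(d[205:265,280:360],(400,300),interpolation=cv2.INTER_CUBIC),cv2.resize(s[220:295,255:355],(400,300),interpolation=cv2.INTER_CUBIC)]))
Pd=pose("side");Ps=pose("scene");Hr=R.from_euler("z",331.4,degrees=True)
for n,l in(("tip",[-68.8,59.1,14]),("ball",[-2.1,62,14]),("foot",[0,0,5]),("top",[0,0,48])):
    X=Hr.apply(np.array(l)/1e3)+[.5289,-.0013,.06];print(n,((proj(Pd,X)-[280,205])*5).round(),((proj(Ps,X)-[255,220])*4+[400,0]).round())
E
```

```text
24.1667 [ 0.5324 -0.0028  0.2376] [ 179.67    0.46 -118.74] [ -5.5   3.7   3.5  98.7  -0.8  77.7 149.4] z [-0.0012  0.0098 -1.    ] 0.04960969620281607 [-0.8  0.6 -1.1]
tip [120. 105.] [571. 203.]
ball [227. 132.] [600. 122.]
foot [188. 212.] [708. 150.]
top [187. 156.] [708.  92.]
```

View pics/c9.png

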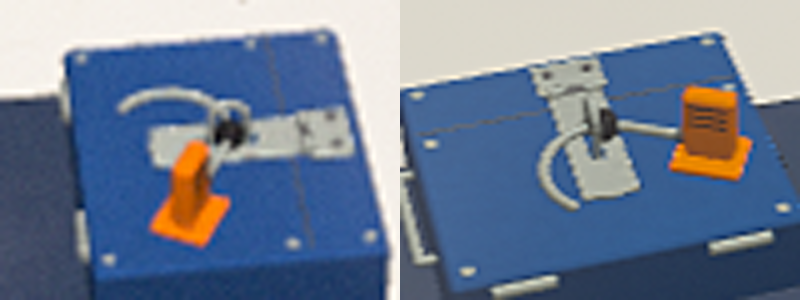

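The pin stands upright on the lid. Its tip is on the far side at side crop (122,108) and scene crop (572,205), and the ball is against the staple at (230,132). These match the predictions, and the strap is flat. I'm handing in.

```bash
python3 -c "
from cell import env
print(env.sign_off())"
```

```text
the job is handed in; nothing more can be done
None
```

I folded the strap flat, threaded the orange C-hook through the staple until its ball was at the staple, released it standing on the lid, and handed the job in at about 24 s; the hand-in returned no verdict.

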